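Find the unlatched trough cover and push it open

ROBOT

A 6-joint arm with a two-finger parallel gripper is mounted at the origin on the work surface. World frame = base frame: x ahead of the robot, y to its left, z up, the work surface at z = 0. Lengths are in m, angles in rad, forces in N, time in s.
With the tool pointing down it reaches from about 0.3 to 0.875 m from the base axis. Payload 6.4 kg.
Tool frame: the origin (TCP) lies on the centre line of the jaws, within the pads' length; the fingertips stand ctrl.nose_length ahead of it and the grasp point (between the pads) lies 6 mm ahead of it (ctrl.nose_length is the distance from the TCP to the fingertips, in m); x points along the fingers, y is the direction in which the jaws open and shut, and the axes are right-handed (so a half turn about x gives the same grasp; the last joint's range is limited). The gripper opens to 85 mm and grips with 20 to 120 N. Pads are 22 mm wide; open, the fingers measure 114 mm over their backs; the gripper's body (76 mm by 85 mm) begins 54 mm behind the grasp point. The pads swing forward as they close: fully open they stand 13 mm farther back than shut.
Start: joints at [1.036, 0.181, 1.607, -0, 1.354, -0.206], TCP at [0.186, 0.544, 0.256] pointing down, gripper open.
Joint ranges: [-2.99, 2.99], [-0.89, 2.07], [0.3, 2.58], [-1.14, 4.28], [0, 2.63], [-3.12, 3.12]. Speed limits (rad/s): [2.57, 2.57, 3.01, 3.14, 3.14, 3.14].

INTERFACE

Orientations are given as a unit quaternion [w, x, y, z].
In Python, from bench import telemetry, cams, workorder, spotter, ctrl gives the robot as it stands. The module is installed in compiled form; this text tells all that it offers.
- The arm moves only by the tool servo_tool, never from a script. Its argument "targets" is one flat list of numbers, 4 for each row, row after row: the shift along the tool's x, y, z in mm, then the turn about the tool's x in rad. A call has exactly 5 rows; each row shifts and turns the commanded pose from where the row before left it, along the tool's axes as they then stand; what a row does not reach is not made up. A row lasts 1/10 s, in which the tool goes at most 50 mm and 8.59 degrees, less where a joint would pass 70% of its speed; a pose out of reach is approached as far as the arm can. A call is refused whole if a number of a shift passes 50 or a number of a turn 0.15, either way. A call with a gripper value outside its range is refused whole. "fingers" is the finger opening in mm, from 0 to 85.4, set as the call begins (left out, the last holds). The fingers move at their own pace and stop on an object; the grip force is fixed at half the most. Time passes only in rows, so rows that do not move let the fingers close, or fill a call up. It gives the time, the measured TCP pose, the force and the opening at its end, in the units of the state.
- telemetry.get_obs(): the state, without advancing time (a new reading comes with each control period).
- cams.camera(name): name is "scene" or "top"; returns (picture, depth): 480x640x3 uint8, blue, green, red; 480x640 float32, m along the optical axis (not along the pixel's ray), 0 where there is no reading.
- cams.camera_params(name): a dict with "intrinsics" (3x3 intrinsics, pixels), "D" ([k1, k2, p1, p2, k3] as OpenCV has them; the pictures are not rectified), "R" (3x3) and "t" (3): a world point X has camera coordinates R X + t. Camera axes: x right, y down, z forward; pixel columns grow to the right and rows downward; lengths in m; the calibration is good to about 2 mm. A picture is of the moment at which its call begins. camera_params takes no time and is no camera call.
- workorder.hand_in(): hands the job in, once; it reports no verdict.
Trained networks look in the newest picture that a camera, given by its name, has taken for a name from the list of things; names that differ only in an ending like _2 or _b are one class to them, and where a whole thing is asked for, a point or a joint stands for the part that bears it (a point fixed in the world has none). Each returns a list of dicts, best first, with "score" (0 to 1); they miss things now and then, are a little off and sometimes report something else, mostly with a low value. They report only what shows in the picture. A call takes as long as a camera call. They do not tell look-alikes from the thing itself.
- spotter.search_frame(camera, thing): "pixel" ([column, row] in pixels, amid what is visible of it).
The state is a dict: "time_s": time; "q": joint angles; "dq": joint speeds; "joint_efforts": joint torques, N m; "eef_pos": TCP position; "eef_rot": TCP orientation; "wrist_force": force on the tool from outside, world axes, zero at the start; "torque": the same for the moment, N m; "opening": opening from 0.0 (shut) to 1.0 (fully open).
Only numpy, scipy, OpenCV 4.12 (cv2) and the standard library are available. Lean on these libraries where they do the work, as an engineer would, in place of code of your own. Each camera call takes 0.05 s, during which the arm holds its last target.

TASK

The strainer under the one unlatched cover of the drain trough has to be cleaned, but the four covers look alike: with shut fingers press gently on the dimpled end of one after another until you find the one that rocks, then push that cover open until it stands upright by itself, and leave the latched ones shut. Use the fingertips or the outside of the fingers only: do not pinch a cover or force a latched one, and do not lift or disturb the jars, the cup and the glass that stand on the trough.

Things in the scene. Friction and masses are not known exactly. Their poses are not given: they have to be found in the camera images.
- trough: hollow stainless drain trough fixed to the bench, 250 mm front to back, 680 wide, 100 high; four identical covers lie flush in its deck, 1 to 4 from left to right seen from the robot, centres at y = +210, +70, -70, -210 mm, 50 mm apart. Origin: centre of the underside; x to its back (dimple side, away from the robot), y left along the row, z up. Pivot lines along y at x = 15, z = 97 mm.
- cover_1 (a joint): angle of cover 1 about its pivot line, rad: 0 flush and shut, grows as the back (dimple) end sinks and the front end rises; 1.57 upright, stop at 1.75. Latched it gives at most 0.03. The unlatched one tips under about 3 N on the dimple; let go below 0.6 it falls shut, beyond 0.9 pivot friction keeps it where it is.
- cover_1_dimple (a point): where to press cover 1, a bright metal plate 160 mm long (front to back), 90 wide, 6 thick. Point on the top surface at the centre of the dark round 30 mm dimple, 42 mm behind the pivot line, 18 mm from the back end; x along the plate to its back end, z out of the face; moves with the cover.
- cover_1_pivot (a point): point on the pivot line of cover 1 at mid-width, 3 mm below the top surface; axes as at the dimple, turning with the cover. The plate reaches 60 mm behind it (dimple end, which swings down into the hollow trough, free to 65 mm below the deck) and 100 mm in front of it (the end that rises).
- cover_2 (a joint): angle of cover 2 about its pivot line, rad: 0 flush and shut, grows as the back (dimple) end sinks and the front end rises; 1.57 upright, stop at 1.75. Latched it gives at most 0.03. The unlatched one tips under about 3 N on the dimple; let go below 0.6 it falls shut, beyond 0.9 pivot friction keeps it where it is.
- cover_2_dimple (a point): where to press cover 2, a bright metal plate 160 mm long (front to back), 90 wide, 6 thick. Point on the top surface at the centre of the dark round 30 mm dimple, 42 mm behind the pivot line, 18 mm from the back end; x along the plate to its back end, z out of the face; moves with the cover.
- cover_2_pivot (a point): point on the pivot line of cover 2 at mid-width, 3 mm below the top surface; axes as at the dimple, turning with the cover. The plate reaches 60 mm behind it (dimple end, which swings down into the hollow trough, free to 65 mm below the deck) and 100 mm in front of it (the end that rises).
- cover_3 (a joint): angle of cover 3 about its pivot line, rad: 0 flush and shut, grows as the back (dimple) end sinks and the front end rises; 1.57 upright, stop at 1.75. Latched it gives at most 0.03. The unlatched one tips under about 3 N on the dimple; let go below 0.6 it falls shut, beyond 0.9 pivot friction keeps it where it is.
- cover_3_dimple (a point): where to press cover 3, a bright metal plate 160 mm long (front to back), 90 wide, 6 thick. Point on the top surface at the centre of the dark round 30 mm dimple, 42 mm behind the pivot line, 18 mm from the back end; x along the plate to its back end, z out of the face; moves with the cover.
- cover_3_pivot (a point): point on the pivot line of cover 3 at mid-width, 3 mm below the top surface; axes as at the dimple, turning with the cover. The plate reaches 60 mm behind it (dimple end, which swings down into the hollow trough, free to 65 mm below the deck) and 100 mm in front of it (the end that rises).
- cover_4 (a joint): angle of cover 4 about its pivot line, rad: 0 flush and shut, grows as the back (dimple) end sinks and the front end rises; 1.57 upright, stop at 1.75. Latched it gives at most 0.03. The unlatched one tips under about 3 N on the dimple; let go below 0.6 it falls shut, beyond 0.9 pivot friction keeps it where it is.
- cover_4_dimple (a point): where to press cover 4, a bright metal plate 160 mm long (front to back), 90 wide, 6 thick. Point on the top surface at the centre of the dark round 30 mm dimple, 42 mm behind the pivot line, 18 mm from the back end; x along the plate to its back end, z out of the face; moves with the cover.
- cover_4_pivot (a point): point on the pivot line of cover 4 at mid-width, 3 mm below the top surface; axes as at the dimple, turning with the cover. The plate reaches 60 mm behind it (dimple end, which swings down into the hollow trough, free to 65 mm below the deck) and 100 mm in front of it (the end that rises).
- jar_juniper: small glass jar of dark juniper berries with a black lid, 37 mm in diameter, 52 mm high, loose, standing on the trough's deck between two covers, in front of the pivot line. Origin at the centre of its underside.
- jar_coriander: small glass jar of tan coriander seed with a black lid, 37 mm in diameter, 52 mm high, loose, standing on the trough's deck between two covers, in front of the pivot line. Origin at the centre of its underside.
- jar_peel: small glass jar of orange peel with a black lid, 37 mm in diameter, 52 mm high, loose, standing on the trough's deck between two covers, in front of the pivot line. Origin at the centre of its underside.
- sample_cup: green paper sample cup with a white rim, 60 mm in diameter, 65 mm high, loose, standing at one end of the trough's deck, in front of the pivot line. Origin at the centre of its underside.
- tasting_glass: stemmed tulip tasting glass, 60 mm in diameter, 105 mm high, loose, standing at one end of the trough's deck, in front of the pivot line. Origin at the centre of its underside.
There are look-alikes about, which are no part of the job. Leave any yellow look-alike of the tasting_glass alone.

How it is judged:
On the way, in this order (a step that is already met when the one before it is completed fails the run):
1. the unlatched cover has been found: it rocks, a little tipped and the others shut (((value of joint cover_1 above 0.12 rad and value of joint each of cover_2, cover_3, cover_4 below 0.1 rad) or (value of joint cover_2 above 0.12 rad and value of joint each of cover_1, cover_3, cover_4 below 0.1 rad) or (value of joint cover_3 above 0.12 rad and value of joint each of cover_1, cover_2, cover_4 below 0.1 rad) or (value of joint cover_4 above 0.12 rad and value of joint each of cover_1, cover_2, cover_3 below 0.1 rad)) and value of joint each of cover_1, cover_2, cover_3, cover_4 below 1.3 rad), for 0.04 s.
2. that cover has been pushed upright (((value of joint cover_1 above 1.45 rad and value of joint each of cover_2, cover_3, cover_4 below 0.1 rad) or (value of joint cover_2 above 1.45 rad and value of joint each of cover_1, cover_3, cover_4 below 0.1 rad) or (value of joint cover_3 above 1.45 rad and value of joint each of cover_1, cover_2, cover_4 below 0.1 rad) or (value of joint cover_4 above 1.45 rad and value of joint each of cover_1, cover_2, cover_3 below 0.1 rad))), for 0.2 s.
At the end, for the whole second after the job is handed in: One cover, the unlatched one, stands open by itself at rest, at 1.4 rad or more (upright is 1.57, the stop 1.75); the other three are shut (below 0.1 rad); the jars, sample cup and glass on the trough are upright within 30 mm of where they were (((value of joint cover_1 above 1.4 rad and value of joint each of cover_2, cover_3, cover_4 below 0.1 rad) or (value of joint cover_2 above 1.4 rad and value of joint each of cover_1, cover_3, cover_4 below 0.1 rad) or (value of joint cover_3 above 1.4 rad and value of joint each of cover_1, cover_2, cover_4 below 0.1 rad) or (value of joint cover_4 above 1.4 rad and value of joint each of cover_1, cover_2, cover_3 below 0.1 rad)) and ((value of joint cover_1 above 1.4 rad and velocity of joint cover_1 between -0.05 and 0.05 rad/s) or (value of joint cover_2 above 1.4 rad and velocity of joint cover_2 between -0.05 and 0.05 rad/s) or (value of joint cover_3 above 1.4 rad and velocity of joint cover_3 between -0.05 and 0.05 rad/s) or (value of joint cover_4 above 1.4 rad and velocity of joint cover_4 between -0.05 and 0.05 rad/s)) and distance of each of jar_juniper, jar_coriander, jar_peel, sample_cup, tasting_glass from where it was at the start of the episode below 0.03 m and angle between each of jar_juniper, jar_coriander, jar_peel, sample_cup, tasting_glass's own z axis and vertical below 0.3 rad); the robot touches nothing.
It fails at once if a jar, the sample cup or the glass on the trough is lifted, tipped or shifted by more than 30 mm (not (distance of each of jar_juniper, jar_coriander, jar_peel, sample_cup, tasting_glass from where it was at the start of the episode below 0.03 m and angle between each of jar_juniper, jar_coriander, jar_peel, sample_cup, tasting_glass's own z axis and vertical below 0.3 rad)).
It fails at once if a latched cover is forced: its hidden catch bar bears more than 80 N (contact force between any of catch_1, catch_2, catch_3, catch_4 and cover_1_c1 above 80 N or contact force between any of catch_1, catch_2, catch_3, catch_4 and cover_2_c1 above 80 N or contact force between any of catch_1, catch_2, catch_3, catch_4 and cover_3_c1 above 80 N or contact force between any of catch_1, catch_2, catch_3, catch_4 and cover_4_c1 above 80 N).
It fails at once if a cover is pinched: fingers bear on both of its faces at once, with more than 8 N each ((contact force between the fingers and cover_1_c0 above 8 N and contact force between the fingers and cover_1_c1 above 8 N) or (contact force between the fingers and cover_2_c0 above 8 N and contact force between the fingers and cover_2_c1 above 8 N) or (contact force between the fingers and cover_3_c0 above 8 N and contact force between the fingers and cover_3_c1 above 8 N) or (contact force between the fingers and cover_4_c0 above 8 N and contact force between the fingers and cover_4_c1 above 8 N)).
It also fails if it takes over 58 s, if anything falls off the work surface, if the arm or the gripper's body presses on something with over 40 N, if the wrist force passes 120 N, or if a joint passes its speed limit or range.

## Working session

There is one attempt and no reset: what is moved stays moved. The work goes in short steps, Python scripts to look and compute and a tool call to move; the robot and the scene stay as the last step left them, time stands still between calls to the robot, and variables do not carry over. Pictures are saved under pics/ and viewed, and the job is handed in when it is done.

Besides the shell and the picture viewer there is one more tool, called as name(argument=value, ...) on one line, values as JSON. servo_tool: Moves the arm, as the interface text tells. Its arguments: {"type":"object","properties":{"targets":{"type":"array","items":{"type":"number"}},"fingers":{"type":"number"}},"required":["targets"]}

```bash
mkdir -p pics
python3 - <<'E'
from bench import telemetry, cams, ctrl
import cv2
o=telemetry.get_obs()
for k,v in o.items(): print(k,v)
print(ctrl.nose_length)
for n in ("scene","top"):
    p,d=cams.camera(n); cv2.imwrite(f"pics/{n}0.png",p)
    import numpy as np; np.save(f"{n}0.npy",d)
    print(n,cams.camera_params(n))
E
```

```text
time_s 0.0
q [ 1.03568982e+00  1.81565451e-01  1.60800892e+00  5.03199216e-06
  1.35379245e+00 -2.06288699e-01]
dq [-0.00046889 -0.00098049  0.00025976  0.00153003  0.001308   -0.00064398]
joint_efforts [ 1.45325437e-03 -4.44892037e+01 -3.51324069e+01 -1.07030219e-04
  9.29757371e-03 -1.34876814e-05]
eef_pos [0.18539225 0.54375515 0.25536995]
eef_rot [ 0.69734245  0.11514793  0.69780016 -0.11631599]
wrist_force [-0.52795239 -0.45657954 -0.23449023]
torque [ 0.02849224  0.02772113 -0.00555038]
opening 1.0020010959489651
0.025
scene {'intrinsics': array([[544.33532952,   0.        , 313.72780104],
       [  0.        , 544.33532952, 246.09738421],
       [  0.        ,   0.        ,   1.        ]]), 'D': array([-0.0465912,  0.       ,  0.       ,  0.       ,  0.       ]), 'R': array([[ 0.67067007,  0.74175506, -0.00104041],
       [ 0.58771263, -0.53224476, -0.60935161],
       [-0.45254339,  0.40806242, -0.79289945]]), 't': array([-0.39750029, -0.2466808 ,  1.36481658])}
top {'intrinsics': array([[444.93487604,   0.        , 314.33650273],
       [  0.        , 444.93487604, 238.07777747],
       [  0.        ,   0.        ,   1.        ]]), 'D': array([-0.02341436,  0.        ,  0.        ,  0.        ,  0.        ]), 'R': array([[-1.57176800e-02, -9.99871792e-01, -3.05832043e-03],
       [-9.83170502e-01,  1.60117878e-02, -1.81987326e-01],
       [ 1.82012963e-01,  1.46431875e-04, -9.83296120e-01]]), 't': array([0.06606652, 0.51302605, 0.88010395])}
```

View pics/scene0.png

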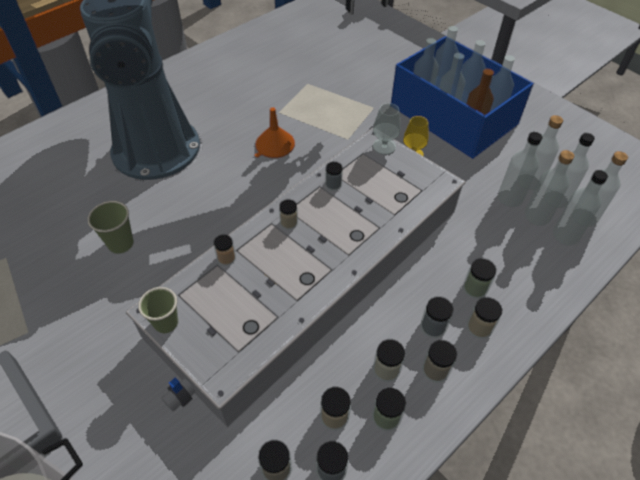

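View pics/top0.png

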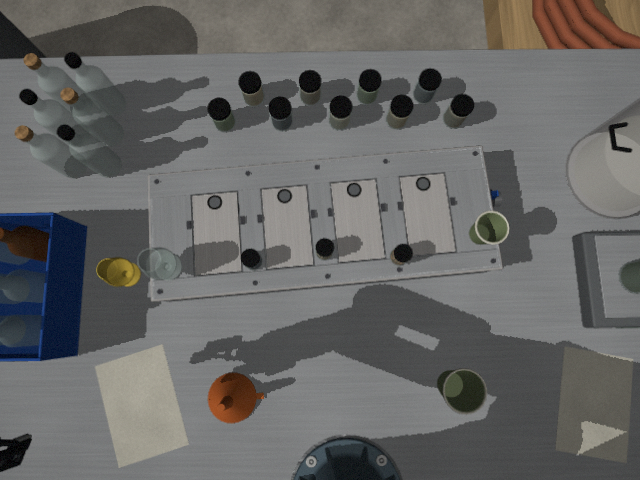

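The top view shows the trough at columns 150–500 and rows 147–300. The dimples are at about (214,202), (285,196), (354,190) and (423,184), which are covers 1 to 4. The tasting glass on the trough is the clear one at (160,263). The yellow glass at (120,271) stands beside the trough and is the look-alike.

```bash
cat > h.py <<'E'
import numpy as np, cv2
from bench import telemetry, cams, spotter, ctrl
from scipy.spatial.transform import Rotation as Ro
def par(n):
    c=cams.camera_params(n); return c["intrinsics"],c["D"],np.array(c["R"]),np.array(c["t"])
def px2w(n,uv,depth=None,z=None):
    K,D,R,t=par(n)
    xy=cv2.undistortPoints(np.array([[uv]],float),K,D)[0,0]
    ray=R.T@np.array([xy[0],xy[1],1]); c=-R.T@t
    if z is not None: return c+ray*(z-c[2])/ray[2]
    return c+ray*depth
def w2px(n,X):
    K,D,R,t=par(n)
    return cv2.projectPoints(np.array(X,float).reshape(-1,1,3),cv2.Rodrigues(R)[0],t,K,D)[0].reshape(-1,2)
E
python3 - <<'E'
from h import *
d=np.load("top0.npy"); ds=np.load("scene0.npy")
for n in ["cover_1_dimple","jar_juniper","jar_coriander","jar_peel","sample_cup","tasting_glass"]:
    for c,dd in (("top",d),("scene",ds)):
        for r in spotter.search_frame(c,n)[:7]:
            u,v=r["pixel"]; z=np.median(dd[int(v)-2:int(v)+3,int(u)-2:int(u)+3])
            print(n,c,round(r["score"],2),np.round([u,v],1),np.round(px2w(c,(u,v),z),3))
# dimples, deck depth
for uv in [(214,202),(285,196),(354,190),(423,184),(215,240),(287,240),(357,230),(427,220)]:
    z=np.median(d[uv[1]-2:uv[1]+3,uv[0]-2:uv[0]+3]); print(uv,px2w("top",uv,z).round(4))
E
```

```text
cover_1_dimple top 0.82 [218.6 232.3] [0.519 0.247 0.099]
cover_1_dimple scene 0.68 [379.7 183.5] [0.524 0.251 0.099]
jar_juniper top 0.73 [253.1 258.8] [0.458 0.171 0.151]
jar_juniper scene 0.89 [334. 179.] [0.475 0.162 0.136]
jar_coriander top 0.69 [321.  249.9] [0.473 0.046 0.151]
jar_coriander scene 0.58 [289. 216.] [0.493 0.027 0.141]
jar_coriander scene 0.5 [293.7 275.2] [ 0.58  -0.039  0.1  ]
jar_coriander scene 0.2 [280.  260.6] [ 0.537 -0.036  0.1  ]
jar_peel top 0.62 [400.  254.5] [ 0.462 -0.099  0.151]
jar_peel top 0.22 [289.6 229.4] [0.523 0.106 0.099]
jar_peel scene 0.69 [223.6 249. ] [ 0.479 -0.116  0.15 ]
sample_cup top 0.68 [489.5 227.8] [ 0.517 -0.284  0.112]
sample_cup top 0.43 [289.6 228.6] [0.524 0.106 0.098]
tasting_glass top 0.96 [119.6 271.7] [0.444 0.44  0.096]
tasting_glass top 0.94 [159.2 262.1] [0.457 0.35  0.132]
tasting_glass scene 0.89 [417.4 133.1] [0.465 0.441 0.09 ]
tasting_glass scene 0.76 [384.4 127.4] [0.465 0.317 0.177]
(214, 202) [0.581  0.2572 0.0993]
(285, 196) [0.591  0.1152 0.0991]
(354, 190) [ 0.6011 -0.0232  0.0993]
(423, 184) [ 0.6116 -0.1626  0.099 ]
(215, 240) [0.5037 0.2533 0.0992]
(287, 240) [0.5015 0.1116 0.0987]
(357, 230) [ 0.5195 -0.0266  0.0979]
(427, 220) [ 0.5375 -0.1663  0.0979]
```

Run:
```python
from h import *
im=cv2.imread("pics/top0.png")
c=im[140:310,140:520]; cv2.imwrite("pics/crop0.png",cv2.resize(c,None,fx=2.1,fy=2.1,interpolation=cv2.INTER_CUBIC))
g=cv2.cvtColor(im,cv2.COLOR_BGR2GRAY)
P=[]
for uv in [(214,202),(285,196),(354,190),(423,184)]:
    w=g[uv[1]-12:uv[1]+13,uv[0]-12:uv[0]+13].astype(float)
    m=(w<np.median(w)-25) if 0 else (w<110)
    n,l,s,ce=cv2.connectedComponentsWithStats(m.astype(np.uint8))
    i=1+np.argmax(s[1:,4]); cc=s[i,:2]+s[i,2:4]/2-.5
    u=np.array(uv)-12+cc; P.append(px2w("top",u,z=0.1)); print(u,s[i],P[-1].round(4))
P=np.array(P)
f=np.polyfit([210,70,-70,-210],P[:,:2],1); print("yaw",np.arctan2(-f[0][0],f[0][1]),f)
yaw=np.arctan2(-f[0][0],f[0][1]); ex=np.array([np.cos(yaw),np.sin(yaw)]); ey=np.array([-ex[1],ex[0]])
o=P[:,:2].mean(0)-0.057*ex; print("trough origin",o)
# verify corners projected
for a in (-.125,.125):
  for b in (-.34,.34): X=[*(o+a*ex+b*ey),.1]; print(w2px("top",X).round(),w2px("scene",X).round())
for b in (.21,.07,-.07,-.21): print("dimple scene",w2px("scene",[*(o+.057*ex+b*ey),.1]).round())
for n,X in dict(jun=(.458,.171),cor=(.473,.046),peel=(.462,-.099),cup=(.517,-.284),glass=(.457,.35)).items():
  q=np.array(X)-o; print(n,q@ex,q@ey)
s=telemetry.get_obs(); w=s["eef_rot"]; R=Ro.from_quat([*w[1:],w[0]]).as_matrix(); print(R.round(4)); print(yaw)
```

```text
[214. 202.] [  5   5  15  15 180] [0.5808 0.2571 0.1   ]
[284. 196.] [  4   5  15  15 176] [0.5908 0.1171 0.1   ]
[354.  189.5] [  5   5  15  14 175] [ 0.6019 -0.0232  0.1   ]
[423.  183.5] [  5   5  15  14 173] [ 0.6123 -0.1624  0.1   ]
yaw 0.07541651335191786 [[-7.54949791e-05  9.99141856e-04]
 [ 5.96447611e-01  4.71548430e-02]]
trough origin [0.53960963 0.04286018]
[[502. 267.]] [[129. 310.]]
[[152. 299.]] [[374. 127.]]
[[481. 146.]] [[220. 404.]]
[[149. 175.]] [[464. 180.]]
dimple scene [[402. 196.]]
dimple scene [[357. 235.]]
dimple scene [[308. 278.]]
dimple scene [[252. 326.]]
jun -0.07172295823752316 0.13392447118930276
cor -0.06618372580393851 0.008149605242060638
peel -0.08807748981690558 -0.1356094400293396
cup -0.04717265908075128 -0.32422755904881917
glass -0.05923335302383364 0.312491012740642
[[ 1.000e-04  3.229e-01  9.464e-01]
 [ 1.000e-04  9.464e-01 -3.229e-01]
 [-1.000e+00  1.000e-04  0.000e+00]]
0.07541651335191786
```

View pics/crop0.png

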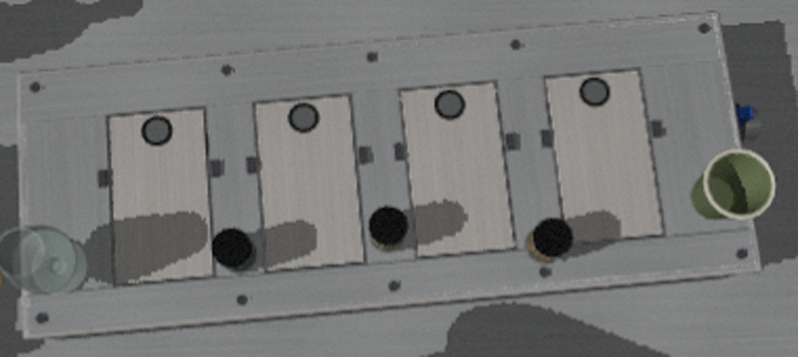

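servo_tool(targets=[-15,0,0,-0.135,-15,0,0,-0.135,0,0,0,-0.134,0,0,0,0,0,0,0,0], fingers=0)

```text
time_s: 1.2
eef_pos: [0.1855, 0.544, 0.286]
eef_rot: [0.707, -0.026, 0.707, 0.025]
wrist_force: [-0.4, -0.2, -0.1]
opening: 0.138
```

```bash
cat >> h.py <<'E'
yaw=0.0754; O=np.array([0.5396,0.0429]); ex=np.array([np.cos(yaw),np.sin(yaw)]); ey=np.array([-ex[1],ex[0]])
def st():
    s=telemetry.get_obs(); w=s["eef_rot"]; R=Ro.from_quat([*w[1:],w[0]]).as_matrix()
    p=s["eef_pos"]; q=p[:2]-O
    a=np.arctan2(R[1,2],R[0,2])
    print("t",round(s["time_s"],2),"trough mm",(1e3*np.array([q@ex,q@ey,p[2]-.025])).round(1),"(tip z) yawerr",round(a-yaw,4),"tilt",R[2].round(4),"F",s["wrist_force"].round(2),"M",s["torque"].round(2),"open",round(s["opening"],3))
E
python3 -c "
from h import *
st()"
```

```text
t 1.2 trough mm [-315.3  526.4  261. ] (tip z) yawerr -0.0037 tilt [-1.e+00 -5.e-04 -3.e-04] F [-0.38 -0.24 -0.14] M [-0.01 -0.    0.01] open 0.138
```

servo_tool(targets=[0,-32,37,0,0,-32,37,0,0,-32,37,0,0,-32,37,0,0,-32,37,0])

```text
time_s: 1.7
eef_pos: [0.3832, 0.3971, 0.2859]
eef_rot: [0.706, -0.026, 0.707, 0.025]
wrist_force: [0.0, 0.3, -0.3]
opening: -0.003
```

servo_tool(targets=[0,-32,37,0,0,-32,37,0,0,-32,37,0,0,-32,37,0,0,-28,39,0])

```text
time_s: 2.2
eef_pos: [0.5815, 0.2553, 0.2857]
eef_rot: [0.706, -0.025, 0.707, 0.025]
wrist_force: [-0.7, 0.4, -0.0]
opening: 0.001
```

```bash
python3 -c "
from h import *
st()"
```

```text
t 2.2 trough mm [ 57.8 208.6 260.7] (tip z) yawerr -0.004 tilt [-1.e+00 -2.e-04 -9.e-04] F [-0.73  0.41 -0.04] M [0.   0.01 0.04] open 0.001
```

servo_tool(targets=[40,0,0,0,40,0,0,0,40,0,0,0,30,0,0,0,0,0,0,0])

```text
time_s: 2.7
eef_pos: [0.5764, 0.2559, 0.1302]
eef_rot: [0.703, -0.026, 0.711, 0.025]
wrist_force: [-1.0, 0.6, -0.2]
opening: 0.001
```

```bash
python3 -c "
from h import *
st()
p,d=cams.camera('scene'); cv2.imwrite('pics/s1.png',cv2.resize(p[80:340,180:520],None,fx=2.2,fy=2.2))"
```

```text
t 2.7 trough mm [ 52.7 209.7 105.2] (tip z) yawerr -0.0031 tilt [-0.9999 -0.0018 -0.011 ] F [-0.99  0.59 -0.23] M [-0.01  0.06  0.03] open 0.001
```

View pics/s1.png

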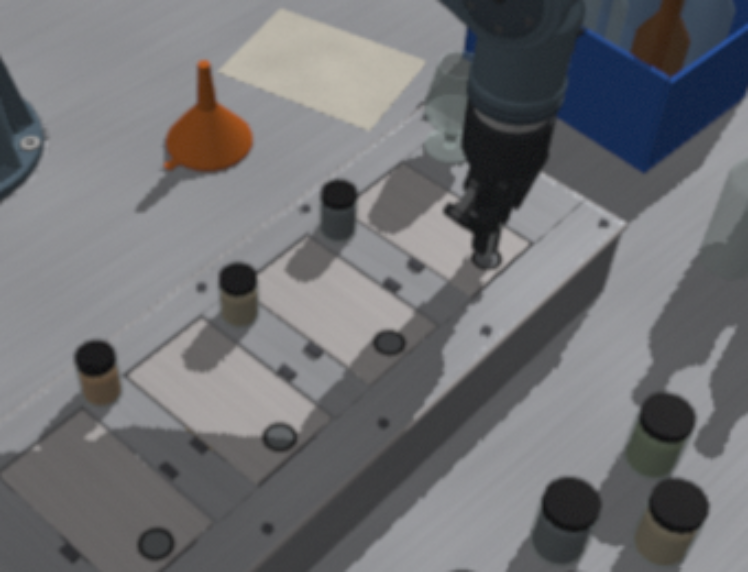

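The shut fingertips hang just above the cover 1 dimple, at (487,255) in the crop. I'll let the arm settle, then press gently.

servo_tool(targets=[0,0,0,0,0,0,0,0,0,0,0,0,0,0,0,0,0,0,0,0])

```text
time_s: 3.25
eef_pos: [0.5807, 0.2572, 0.1371]
eef_rot: [0.707, -0.026, 0.706, 0.027]
wrist_force: [0.6, 0.4, -0.5]
opening: 0.004
```

```bash
python3 -c "
from h import *
st()"
```

```text
t 3.25 trough mm [ 57.1 210.6 112.1] (tip z) yawerr -0.0003 tilt [-1.0e+00  2.0e-04  1.2e-03] F [ 0.63  0.41 -0.51] M [ 0.01 -0.03 -0.  ] open 0.004
```

servo_tool(targets=[3,0,0,0,3,0,0,0,2,0,0,0,1,0,0,0,0,0,0,0])

```text
time_s: 3.75
eef_pos: [0.5801, 0.257, 0.1269]
eef_rot: [0.706, -0.027, 0.707, 0.027]
wrist_force: [0.0, 0.2, -0.2]
opening: -0.001
```

servo_tool(targets=[1,0,0,0,1,0,0,0,1,0,0,0,0,0,0,0,0,0,0,0])

```text
time_s: 4.25
eef_pos: [0.5805, 0.2571, 0.1249]
eef_rot: [0.707, -0.027, 0.706, 0.027]
wrist_force: [-2.7, -1.3, 5.1]
opening: -0.003
```

servo_tool(targets=[1,0,0,0,1,0,0,0,0,0,0,0,0,0,0,0,0,0,0,0])

```text
time_s: 4.75
eef_pos: [0.5805, 0.2571, 0.1248]
eef_rot: [0.707, -0.027, 0.706, 0.027]
wrist_force: [-7.2, -2.8, 16.5]
opening: 0.001
```

Cover 1 bears 16 N without moving, so it is latched. Next is cover 2.

servo_tool(targets=[-10,0,0,0,-10,-25,0,0,0,-35,0,0,0,-35,0,0,0,-30,0,0])

```text
time_s: 5.25
eef_pos: [0.5899, 0.131, 0.1424]
eef_rot: [0.707, -0.027, 0.706, 0.027]
wrist_force: [0.2, -0.1, 0.1]
opening: 0.004
```

servo_tool(targets=[0,-15,0,0,5,0,0,0,5,0,0,0,3,0,0,0,0,0,0,0])

```text
time_s: 5.75
eef_pos: [0.5901, 0.1188, 0.1282]
eef_rot: [0.706, -0.027, 0.707, 0.027]
wrist_force: [1.0, 0.5, -0.7]
opening: -0.0
```

```bash
python3 -c "
from h import *
st()"
```

```text
t 5.75 trough mm [ 56.   71.9 103.2] (tip z) yawerr 0.0014 tilt [-1.0e+00  4.0e-04 -1.8e-03] F [ 0.98  0.47 -0.69] M [-0.    0.04 -0.02] open -0.0
```

servo_tool(targets=[2,0,0,0,2,0,0,0,1,0,0,0,1,0,0,0,0,0,0,0])

```text
time_s: 6.25
eef_pos: [0.5911, 0.1178, 0.1236]
eef_rot: [0.707, -0.026, 0.706, 0.027]
wrist_force: [-0.4, 2.2, 3.6]
opening: -0.0
```

servo_tool(targets=[1,0,0,0,0,0,0,0,0,0,0,0,0,0,0,0,0,0,0,0])

```text
time_s: 6.75
eef_pos: [0.5911, 0.1175, 0.1225]
eef_rot: [0.707, -0.027, 0.706, 0.027]
wrist_force: [0.4, 3.3, 3.4]
opening: -0.0
```

Cover 2 gives way at only 3.4 N. I'll press a little further to confirm.

servo_tool(targets=[1,0,0,0,1,0,0,0,1,0,0,0,0,0,0,0,0,0,0,0])

```text
time_s: 7.25
eef_pos: [0.5909, 0.1172, 0.1191]
eef_rot: [0.707, -0.027, 0.707, 0.026]
wrist_force: [0.9, 1.1, 2.8]
opening: -0.001
```

```bash
python3 -c "
from h import *
st()"
```

```text
t 7.25 trough mm [56.8 70.3 94.1] (tip z) yawerr -0.0002 tilt [-1.e+00 -4.e-04 -0.e+00] F [0.89 1.1  2.83] M [ 0.33 -0.23  0.  ] open -0.001
```

servo_tool(targets=[3,0,1,0,4,0,1,0,4,0,1,0,4,0,0,0,4,0,0,0])

```text
time_s: 7.75
eef_pos: [0.5939, 0.1175, 0.0998]
eef_rot: [0.707, -0.027, 0.707, 0.026]
wrist_force: [-0.5, 0.4, 3.1]
opening: 0.0
```

servo_tool(targets=[4,0,0,0,4,0,0,0,2,0,0,0,0,0,0,0,0,0,0,0])

```text
time_s: 8.25
eef_pos: [0.5934, 0.1177, 0.0898]
eef_rot: [0.706, -0.027, 0.707, 0.027]
wrist_force: [0.1, -0.3, 0.1]
opening: 0.005
```

```bash
python3 -c "
from h import *
st()
p,d=cams.camera('scene'); cv2.imwrite('pics/s2.png',cv2.resize(p[80:340,180:520],None,fx=2.2,fy=2.2))"
```

```text
t 8.25 trough mm [59.3 70.5 64.8] (tip z) yawerr -0.0002 tilt [-1.0e+00  1.0e-04 -1.1e-03] F [ 0.08 -0.31  0.09] M [ 0.02  0.01 -0.02] open 0.005
```

View pics/s2.png

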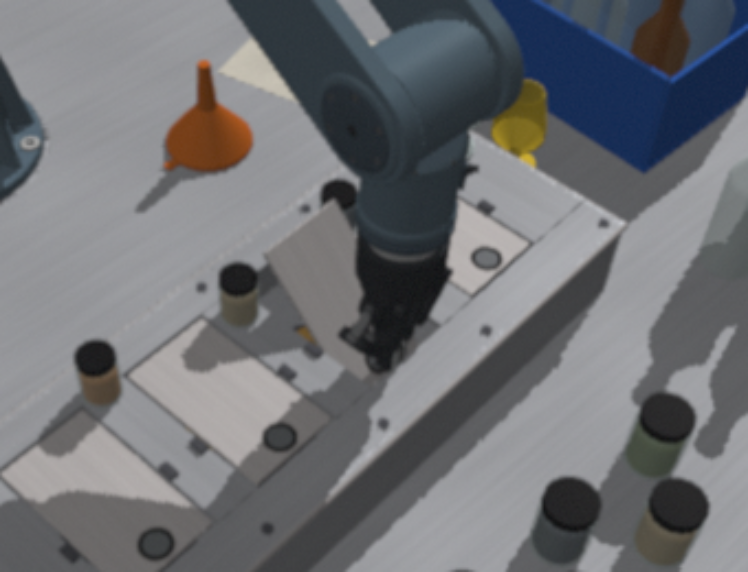

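The crop shows cover 2 tipped and its raised end clear between the juniper and coriander jars. I'll keep pushing to about 1.1 rad.

servo_tool(targets=[3,0,-1,0,3,0,-2,0,3,0,-2,0,2,0,-3,0,0,0,0,0])

```text
time_s: 8.8
eef_pos: [0.5851, 0.117, 0.0787]
eef_rot: [0.706, -0.027, 0.707, 0.027]
wrist_force: [0.5, 0.3, -0.4]
opening: 0.002
```

```bash
cat >> h.py <<'E'
def angle(pic=None):
    # cover-2 angle from depth: fit points of raised plate
    out=[]
    for c in ("top","scene"):
        p,d=cams.camera(c)
        if pic: cv2.imwrite(f"pics/{pic}_{c}.png",p if c=="top" else cv2.resize(p[80:340,180:520],None,fx=2.2,fy=2.2))
        K,D,R,t=par(c); vv,uu=np.mgrid[0:480,0:640]
        xy=cv2.undistortPoints(np.stack([uu.ravel(),vv.ravel()],1).astype(float).reshape(-1,1,2),K,D)[:,0]
        X=(np.c_[xy,np.ones(len(xy))]*d.reshape(-1,1)-t)@R
        q=X[:,:2]-O; T=np.c_[q@ex,q@ey,X[:,2]]*1e3; T=T[d.ravel()>0]
        m=(abs(T[:,1]-70)<40)&(T[:,2]>110)&(T[:,2]<205)&(T[:,0]>-80)&(T[:,0]<40)
        S=T[m]
        if len(S)>30:
            th=np.arctan2(S[:,2]-97,15-S[:,0]); print(c,len(S),"angle med",np.median(th).round(3),np.percentile(th,[10,90]).round(3),"ztop",S[:,2].max().round(), "x at top",S[S[:,2]>S[:,2].max()-6][:,0].mean().round(1))
E
python3 -c "
from h import *
st(); angle('a1')"
```

```text
t 8.8 trough mm [50.9 70.5 53.7] (tip z) yawerr -0.0001 tilt [-1.0e+00 -1.0e-04 -1.2e-03] F [ 0.49  0.34 -0.38] M [-0.03 -0.03 -0.  ] open 0.002
scene 976 angle med 1.149 [1.116 1.256] ztop 205.0 x at top 34.8
```

View pics/a1_scene.png

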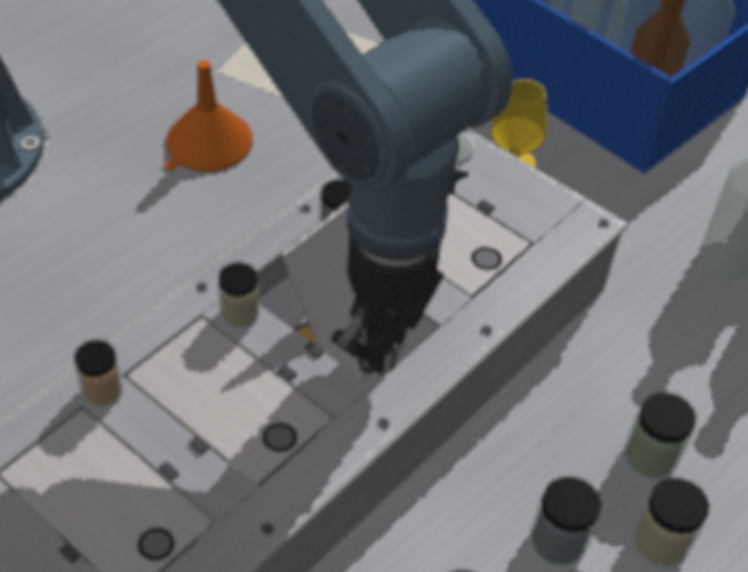

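servo_tool(targets=[0,0,5,0,-25,0,2,0,-45,0,2,0,-50,0,0,0,-50,0,0,0])

```text
time_s: 9.4
eef_pos: [0.5946, 0.1178, 0.2506]
eef_rot: [0.706, -0.027, 0.707, 0.027]
wrist_force: [0.9, 0.0, -0.1]
opening: 0.003
```

```bash
python3 -c "
from h import *
st(); angle('a2')"
```

```text
t 9.4 trough mm [ 60.5  70.5 225.6] (tip z) yawerr -0.0002 tilt [-1.0e+00  1.0e-04 -1.3e-03] F [ 0.9   0.01 -0.11] M [ 0.04 -0.03 -0.01] open 0.003
scene 1383 angle med 1.154 [1.118 1.249] ztop 190.0 x at top -27.7
```

View pics/a2_scene.png

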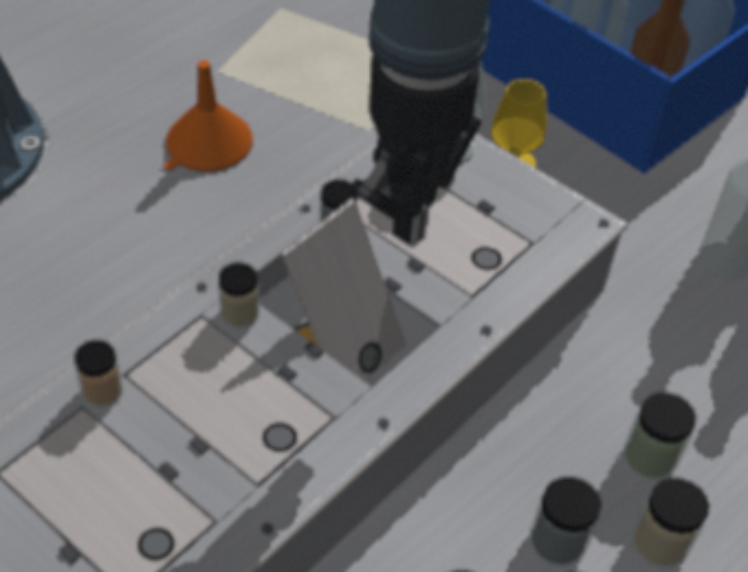

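Cover 2 stays at about 1.1 rad by itself. Next I pass over it to the robot side and push its underside towards the back.

servo_tool(targets=[-10,0,-35,0,0,0,-40,0,0,0,-40,0,0,0,-25,0,0,0,0,0])

```text
time_s: 10.0
eef_pos: [0.4527, 0.1074, 0.2587]
eef_rot: [0.706, -0.027, 0.707, 0.027]
wrist_force: [0.0, 0.6, -0.3]
opening: -0.003
```

servo_tool(targets=[20,0,0,0,20,0,0,0,15,0,0,0,10,0,0,0,0,0,0,0])

```text
time_s: 10.5
eef_pos: [0.4549, 0.1072, 0.1928]
eef_rot: [0.706, -0.026, 0.708, 0.027]
wrist_force: [-0.4, -0.1, 0.1]
opening: 0.001
```

```bash
python3 -c "
from h import *
st(); angle('a3')"
```

```text
t 10.5 trough mm [-79.6  70.5 167.8] (tip z) yawerr -0.0004 tilt [-1.0e+00  3.0e-04 -2.9e-03] F [-0.4  -0.13  0.06] M [0.04 0.   0.01] open 0.001
scene 1528 angle med 1.151 [1.095 1.248] ztop 204.0 x at top -70.9
```

View pics/a3_scene.png

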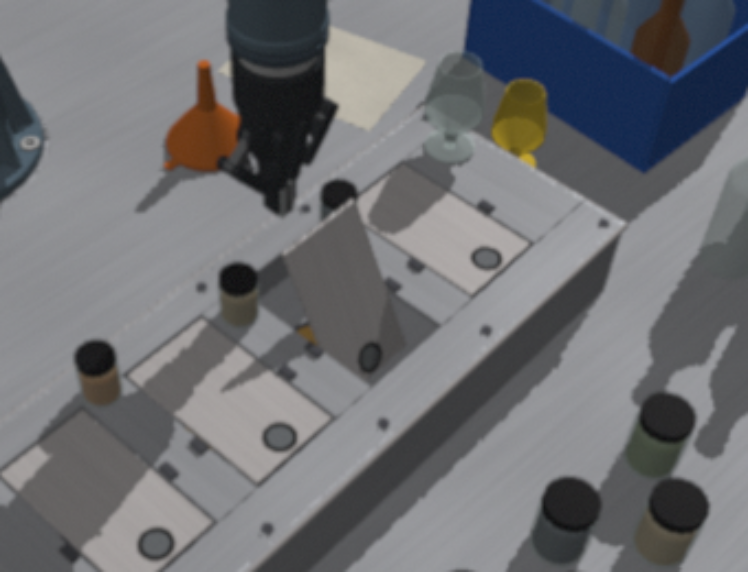

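servo_tool(targets=[0,0,10,0,0,0,10,0,0,0,8,0,0,0,5,0,0,0,5,0])

```text
time_s: 11.1
eef_pos: [0.4936, 0.1101, 0.1943]
eef_rot: [0.706, -0.027, 0.707, 0.027]
wrist_force: [-1.5, -0.2, 1.8]
opening: -0.0
```

servo_tool(targets=[0,0,5,0,0,0,5,0,0,0,5,0,0,0,5,0,0,0,5,0])

```text
time_s: 11.6
eef_pos: [0.5185, 0.112, 0.1943]
eef_rot: [0.707, -0.027, 0.707, 0.027]
wrist_force: [-1.2, 0.4, 0.9]
opening: -0.003
```

```bash
python3 -c "
from h import *
st(); angle('a4')"
```

```text
t 11.6 trough mm [-15.8  70.5 169.3] (tip z) yawerr -0.0002 tilt [-1.e+00 -0.e+00  1.e-04] F [-1.23  0.36  0.87] M [ 0.01  0.11 -0.01] open -0.003
scene 1201 angle med 1.448 [1.401 1.54 ] ztop 205.0 x at top -6.5
```

View pics/a4_scene.png

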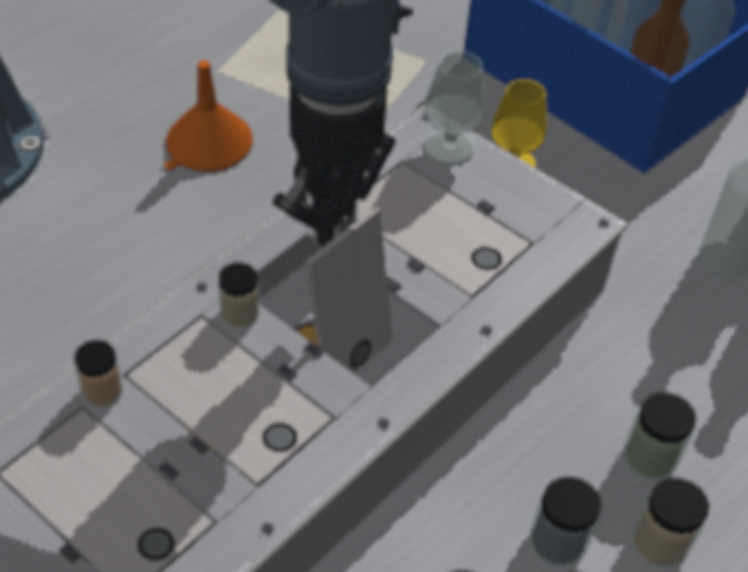

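servo_tool(targets=[0,0,4,0,0,0,4,0,0,0,4,0,0,0,4,0,0,0,3,0])

```text
time_s: 12.2
eef_pos: [0.5374, 0.1134, 0.1943]
eef_rot: [0.707, -0.027, 0.707, 0.027]
wrist_force: [-0.6, -0.1, 0.6]
opening: -0.002
```

servo_tool(targets=[0,0,1,0,0,0,0,0,0,0,0,0,0,0,0,0,0,0,0,0])

```text
time_s: 12.7
eef_pos: [0.538, 0.1135, 0.1943]
eef_rot: [0.707, -0.027, 0.707, 0.027]
wrist_force: [1.2, -0.4, 0.4]
opening: -0.004
```

```bash
python3 -c "
from h import *
st(); angle('a5')"
```

```text
t 12.7 trough mm [  3.7  70.5 169.3] (tip z) yawerr -0.0002 tilt [-1.e+00 -0.e+00  1.e-04] F [ 1.25 -0.44  0.42] M [0.01 0.02 0.03] open -0.004
top 54 angle med 1.354 [1.292 1.482] ztop 198.0 x at top -8.3
scene 930 angle med 1.645 [1.583 1.722] ztop 205.0 x at top 14.6
```

View pics/a5_scene.png

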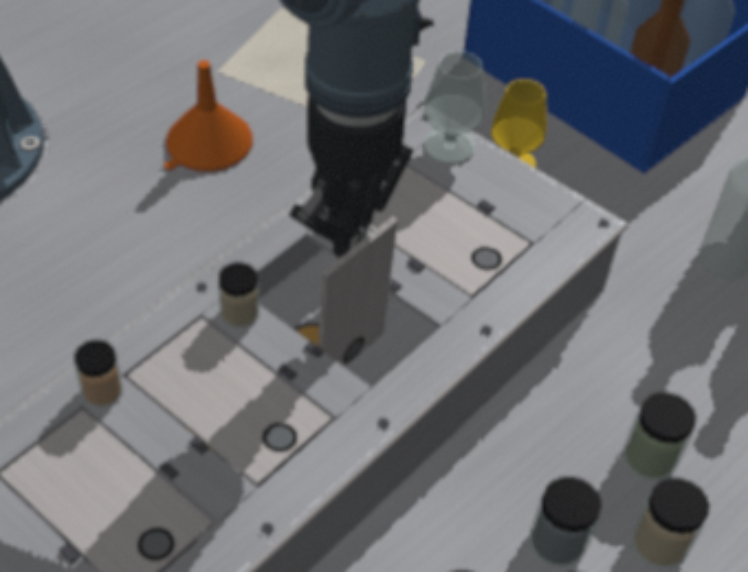

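The cover is upright at about 1.59 rad. I'll retreat towards the robot, then up, and check again.

servo_tool(targets=[0,0,-5,0,0,0,-15,0,0,0,-20,0,0,0,-20,0,0,0,-10,0])

```text
time_s: 13.3
eef_pos: [0.4665, 0.1083, 0.194]
eef_rot: [0.706, -0.027, 0.707, 0.027]
wrist_force: [-0.4, 0.0, 0.8]
opening: -0.007
```

servo_tool(targets=[-30,0,0,0,-40,0,0,0,-30,0,-20,0,0,0,-20,0,0,0,0,0])

```text
time_s: 13.8
eef_pos: [0.4276, 0.1053, 0.2955]
eef_rot: [0.707, -0.027, 0.706, 0.027]
wrist_force: [0.3, 0.3, -0.4]
opening: -0.002
```

servo_tool(targets=[0,0,0,0,0,0,0,0,0,0,0,0,0,0,0,0,0,0,0,0])

```text
time_s: 14.3
eef_pos: [0.4285, 0.1052, 0.2939]
eef_rot: [0.706, -0.027, 0.707, 0.027]
wrist_force: [-0.6, -0.3, -0.4]
opening: 0.003
```

```bash
python3 -c "
from h import *
st(); angle('a6')
for n in ['jar_juniper','jar_coriander','jar_peel','sample_cup','tasting_glass']:
  print(n,[(round(r['score'],2),np.round(r['pixel'])) for r in spotter.search_frame('scene',n)[:2]])
"
```

```text
t 14.3 trough mm [-106.1   70.5  268.9] (tip z) yawerr -0.0003 tilt [-1.e+00  1.e-04 -1.e-03] F [-0.62 -0.33 -0.37] M [-0.03 -0.04 -0.01] open 0.003
scene 850 angle med 1.648 [1.619 1.732] ztop 201.0 x at top 18.9
jar_juniper [(0.65, array([333., 175.]))]
jar_coriander [(0.69, array([287., 214.]))]
jar_peel [(0.71, array([283., 264.]))]
sample_cup [(0.74, array([161., 307.])), (0.69, array([380., 183.]))]
tasting_glass [(0.81, array([415., 134.])), (0.64, array([382., 128.]))]
```

View pics/a6_scene.png

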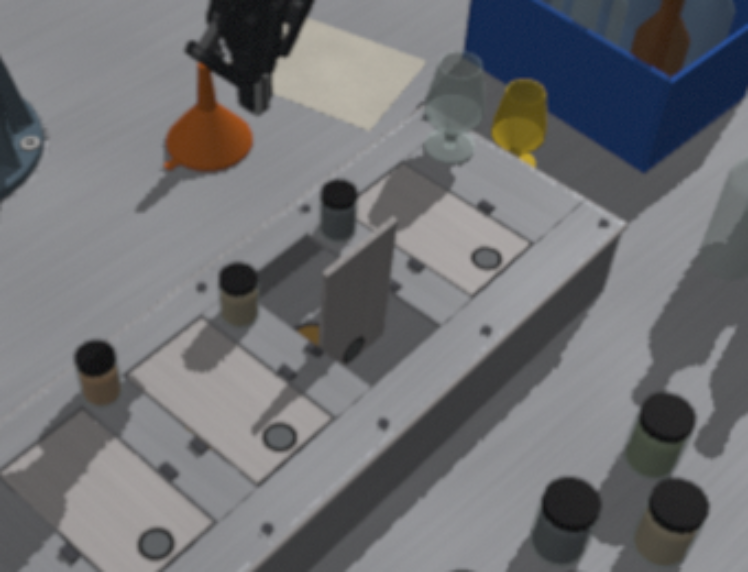

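View pics/a6_top.png

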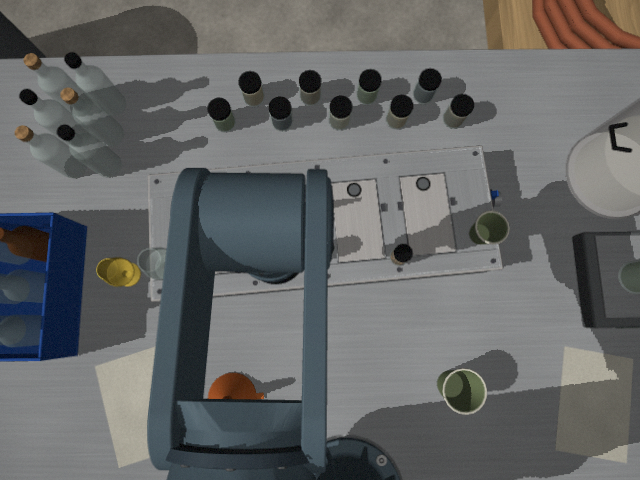

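The scene crop shows cover 2 standing upright by itself, and the other three shut. The jars, cup and clear glass are where they were, and the arm is clear of everything, so I'm handing in.

```bash
python3 -c "
from bench import workorder
print(workorder.hand_in())"
```

```text
the job is handed in; nothing more can be done
None
```

Cover 2 was the unlatched one. It now stands open by itself at about 1.6 rad, and I handed the job in at about 14.5 s of the 58 s allowed.

- **Finding it:** With shut fingers, cover 1 held without moving under about 16 N, so it is latched. Cover 2 sank under about 3 N. I did not press covers 3 and 4.
- **Opening it:** I pushed the dimple of cover 2 down to about 1.1 rad, where it stayed by itself. Then I went over to the robot side, pushed the underside of its raised end upright with the outside of the fingers, and backed off.
- **Last checks:** The depth fit read 1.65 rad. It is taken on the plate's top face, so the cover itself stands nearer 1.6. In the scene picture covers 1, 3 and 4 are shut. The jars, cup and clear glass look unmoved, and the arm touched nothing.
- **Checks that disagreed:**
  - The last network report for the peel jar landed on cover 3, at (283,264). The pictures show the jar still in its place.
  - The top-camera angle fit with the fingers still at the cover gave 1.35 rad, because they were in its view. I did not use it.
  - In the last top view the arm hid covers 1 and 2 and two of the jars, so those were checked in the scene view only.

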